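# Shine the inspection torch down a seated bushing

## Task

Seat the brass flanged bushing in the nest, spigot down in the hole and hub up, with its flange flat on the nest, without dropping it, and let go of it. Then draw the yellow inspection torch out of its slanted holder, turn it lens straight down and hold it still, centred over the bushing's bore with the lens about 7 cm above the top of the hub. Finish while still holding the torch there, touching nothing else with it, and do not push the other things on the bench about.

Things in the scene. Friction and masses are not known exactly. Their poses are not given: they have to be found in the camera images.
- bushing: The brass flanged bushing, 48 mm high, a round part standing on the bench with the hub already up. From below: spigot 44 mm diameter and 16 mm high (small chamfer at its foot), flange 64 mm diameter and 8 mm thick, hub 40 mm diameter and 24 mm high, bore 22 mm. Origin: centre of the spigot's underside; z runs along the bore towards the hub. About 0.35 kg.
- nest: The fixed nest: an aluminium block 100 x 100 mm on a green base 120 x 120 mm, top 32 mm above the bench, with one round hole in the middle, 48 mm diameter, 20 mm deep, chamfered mouth. Origin: centre of its underside, on the bench. Its x and y run along the block's sides.
- nest_mouth (a point): Centre of the nest's hole at the level of the block's top face. When the bushing is fully home its origin is 16 mm below this point.
- holder: The fixed torch holder: a grey tube on a steel base plate 140 x 80 mm between two blue cheeks, no higher than the tube. The tube leans 45 degrees from vertical towards the holder's own +x (which points more or less away from the robot), outside diameter 41 mm, inside about 32 mm, 70 mm deep, mouth up. Origin: centre of the base's underside, on the bench.
- tube_floor (a point): Centre of the floor inside the holder's tube, 40 mm above the bench and 45 mm to the holder's own -x of its origin. The tube's mouth lies 70 mm from here along the tube.
- torch: The yellow inspection torch, straight and round, 150 mm long: black head 28 mm diameter over the first 25 mm at the lens end, then a 24 mm diameter barrel with a black tail cap and a small red button. It starts lens-first in the holder's tube, leaning with it, tail up, 80 mm of it sticking out of the mouth; it lies loose (about 2 mm play) and draws out straight along the tube. Origin: centre of the lens face; z runs from the lens along the torch to the tail. About 0.13 kg.
- steel_bushing: Bystander: a steel bushing of the same form and size as the brass one. Origin: centre of its underside.
- mug: Bystander: blue mug, 80 mm diameter, 90 mm high. Origin: centre of its underside.
- spray_can: Bystander: white and blue spray can, 60 mm diameter, 130 mm high. Origin: centre of its underside.
- wrench: Bystander: steel wrench lying on the bench. Origin near its middle, on the bench.
- screwdriver: Bystander: screwdriver lying on the bench. Origin near its middle, on the bench.
- big_nut: Bystander: dark steel hexagon nut, 36 mm across flats, 18 mm high. Origin: centre of its underside.
- jar: Bystander: amber jar with a dark lid, 56 mm diameter, 80 mm high. Origin: centre of its underside.
Mind the look-alikes: they are no part of the job. There is more than one size of the bushing; the job needs the middle-sized.

How it is judged:
On the way, in this order (a step that is already met when the one before it is completed fails the run):
1. the brass bushing sits fully home in the nest, hub up, and is let go, with the torch still in its holder (horizontal distance between bushing and nest_mouth below 0.005 m and angle between bushing's own z axis and vertical below 0.06 rad and z of bushing in the frame of nest_mouth below -0.0135 m and contact force between the fingers and bushing below 0.1 N and distance between torch and tube_floor below 0.03 m), for 0.2 s.
2. the torch is drawn out of the holder's tube (distance between torch and tube_floor above 0.08 m and contact force between the fingers and torch above 0.5 N), for 0.1 s.
At the end, for the whole second after the job is handed in: Bushing home in the nest (5 mm of centre, 3 degrees, spigot sunk 13.5 mm or more), untouched by fingers; torch gripped and still (0.03 m/s, 0.2 rad/s), lens down within 15 degrees, within 18 mm of the bore, 40 to 100 mm above the hub, touching neither bushing, nest nor holder (horizontal distance between bushing and nest_mouth below 0.005 m and angle between bushing's own z axis and vertical below 0.06 rad and z of bushing in the frame of nest_mouth below -0.0135 m and contact force between the fingers and bushing below 0.1 N and angle between torch's own z axis and vertical below 0.26 rad and horizontal distance between torch and bushing below 0.018 m and z of torch in the frame of nest_mouth between 0.072 and 0.132 m and linear speed of torch below 0.03 m/s and angular speed of torch below 0.2 rad/s and contact force between the fingers and torch above 0.5 N and contact force between torch and bushing below 0.05 N and contact force between torch and nest below 0.05 N and contact force between torch and holder below 0.05 N); the arm keeps its last pose, push and grip.
It fails at once if the bushing is dropped: let go while more than 10 mm above the top of the nest (z of bushing in the frame of nest_mouth above 0.01 m and contact force between the fingers and bushing below 0.05 N).
It fails at once if one of the other loose things is pushed about (moved more than 30 mm) (distance of any of steel_bushing, mug, spray_can, wrench, screwdriver, big_nut, jar from where it was at the start of the episode above 0.03 m).
It also fails if it takes over 58 s, if anything falls off the work surface, if the arm or the gripper's body presses on something with over 40 N, if the wrist force passes 120 N, or if a joint passes its speed limit or range.

## Robot

A 6-joint arm with a two-finger parallel gripper is mounted at the origin on the work surface. World frame = base frame: x ahead of the robot, y to its left, z up, the work surface at z = 0. Lengths are in m, angles in rad, forces in N, time in s.
With the tool pointing down it reaches from about 0.275 to 0.825 m from the base axis. Payload 4.9 kg.
Tool frame: the origin (TCP) lies midway between the tips of the shut fingers; the grasp point (between the pads) lies 19 mm behind it (bot.grip_depth is the distance from the TCP to the grasp point, in m); y points along the fingers, x is the direction in which the jaws open and shut, and the axes are right-handed (so a half turn about y gives the same grasp; the last joint's range is limited). The gripper opens to 85 mm and grips with 20 to 120 N. Pads are 22 mm wide; open, the fingers measure 114 mm over their backs; the gripper's body (76 mm by 85 mm) begins 54 mm behind the grasp point. The pads swing forward as they close: fully open they stand 13 mm farther back than shut.
Start: joints at [1.143, 0.326, -0.193, 1.052, 0, 1.437], TCP at [0.159, 0.526, 0.231] pointing down, gripper open.
Joint ranges: [-2.65, 2.65], [-0.97, 1.79], [-1.3, 1.35], [-1.93, 2.1], [-1.47, 1.37], [-3.14, 3.14]. Speed limits (rad/s): [2.57, 2.57, 3.14, 3.14, 3.14, 3.14].

## Interface

Orientations are given as a unit quaternion [w, x, y, z].
In Python, from cell import bot gives the robot as it stands. Calls block until the motion is done:
- bot.move_pose(position, orientation): joint-space move of the TCP to a pose.
- bot.move_linear(position, speed=0.15, rotation=None, until_force=None): straight line of the TCP; rotation=None keeps the orientation; speed is the mean speed in m/s. With until_force (N) it stops when the force on the tool has changed by that much, and returns True; else False.
- bot.goto_joints(angles): joint-space move.
- bot.set_gripper(opening, grasp_force=None): opening from 0.0 (shut) to 1.0 (fully open); grasp_force is the grip in N (None keeps the last); returns when the fingers have stopped.
- bot.wait(seconds).
- bot.solve_ik(position, orientation): joint angles nearest the present ones, or None.
- bot.camera(name): name is "side" or "top"; returns the picture (400x640x3 uint8, red, green, blue); there is no depth.
- bot.calibration(name): a dict with "mtx" (3x3 intrinsics, pixels), "extrinsics" (4x4, takes a point from world to camera coordinates). Camera axes: x right, y down, z forward; pixel columns grow to the right and rows downward; lengths in m; the calibration is good to about 2 mm. A picture is of the moment at which its call begins. calibration takes no time and is no camera call.
A pose or a line that the arm cannot do raises bot.PlanningError and nothing moves.
- bot.close_job(): hands the job in, once; it reports no verdict.
Trained networks look in the newest picture that a camera, given by its name, has taken for a name from the list of things; names that differ only in an ending like _2 or _b are one class to them, and where a whole thing is asked for, a point or a joint stands for the part that bears it (a point fixed in the world has none). Each returns a list of dicts, best first, with "confidence" (0 to 1); they miss things now and then, are a little off and sometimes report something else, mostly with a low value. They report only what shows in the picture. A call takes as long as a camera call. They do not tell look-alikes from the thing itself.
- bot.search_frame(camera, thing): "bbox" ([left, top, width, height] in pixels, round what is visible of it).
Readings, each from a call of its own:
- bot.read_clock(): time.
- bot.read_joint_positions(): joint angles.
- bot.read_joint_vel(): joint speeds.
- bot.read_joint_efforts(): joint torques, N m.
- bot.read_position(): TCP position.
- bot.read_tool_rot(): TCP orientation.
- bot.read_ft_force(): force on the tool from outside, world axes, zero at the start.
- bot.read_moment(): the same for the moment, N m.
- bot.read_gripper_width(): opening from 0.0 (shut) to 1.0 (fully open).
Only numpy, scipy, OpenCV 4.12 (cv2) and the standard library are available. Lean on these libraries where they do the work, as an engineer would, in place of code of your own. Each camera call takes 0.05 s, during which the arm holds its last target. There are 200 camera calls.

## Working session

There is one attempt and no reset: what is moved stays moved. The work goes in short steps, each a Python script; the robot and the scene stay as the last script left them, time stands still between calls to the robot, and variables do not carry over. Pictures are saved under pics/ and viewed, about 8 in all and at most 12, crops included, and the job is handed in when it is done.

```bash
mkdir -p pics; ls; python3 - <<'E'
from cell import bot
import cv2,numpy as np
for c in("top","side"):
    im=bot.camera(c); cv2.imwrite(f"pics/{c}0.png",im[:,:,::-1])
    k=bot.calibration(c); print(c,np.round(k["mtx"],1).tolist(),np.round(k["extrinsics"],4).tolist())
    for t in("bushing","nest","holder","torch"):
        print(t,[(np.round(d["bbox"],0).tolist(),round(d["confidence"],2)) for d in bot.search_frame(c,t)][:4])
print(bot.read_clock(),bot.read_tool_rot())
E
```

```text
pics
top [[408.9, 0.0, 319.6], [0.0, 408.9, 202.0], [0.0, 0.0, 1.0]] [[0.1101, -0.9939, 0.0006, -0.0536], [-0.9687, -0.1074, -0.2237, 0.5459], [0.2224, 0.0241, -0.9747, 1.1464], [0.0, 0.0, 0.0, 1.0]]
bushing [([394.0, 221.0, 22.0, 23.0], 0.92), ([374.0, 252.0, 29.0, 33.0], 0.87), ([197.0, 196.0, 30.0, 48.0], 0.63), ([430.0, 225.0, 14.0, 19.0], 0.51)]
nest [([301.0, 189.0, 43.0, 42.0], 0.85)]
holder [([196.0, 197.0, 32.0, 46.0], 0.61)]
torch [([191.0, 188.0, 18.0, 29.0], 0.66)]
side [[434.3, 0.0, 318.9], [0.0, 434.3, 197.3], [0.0, 0.0, 1.0]] [[0.997, -0.0776, 0.0031, -0.5368], [-0.0532, -0.7107, -0.7015, 0.0705], [0.0567, 0.6992, -0.7126, 1.3684], [0.0, 0.0, 0.0, 1.0]]
bushing [([307.0, 299.0, 16.0, 19.0], 0.76), ([300.0, 262.0, 25.0, 23.0], 0.61), ([253.0, 247.0, 32.0, 35.0], 0.57)]
nest [([302.0, 194.0, 37.0, 35.0], 0.82)]
holder [([274.0, 124.0, 41.0, 32.0], 0.78), ([293.0, 109.0, 20.0, 23.0], 0.24)]
torch [([292.0, 106.0, 21.0, 24.0], 0.62)]
0.5 [-0.56777649  0.56783264  0.42139729 -0.42145021]
```

```bash
python3 - <<'E'
import cv2
a=cv2.imread("pics/top0.png");b=cv2.imread("pics/side0.png")
cv2.imwrite("pics/topc.png",cv2.resize(a[140:340,170:490],(800,500),interpolation=cv2.INTER_CUBIC))
cv2.imwrite("pics/sidec.png",cv2.resize(b[90:330,170:490],(800,600),interpolation=cv2.INTER_CUBIC))
E
```

```text
(no output)
```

View pics/topc.png

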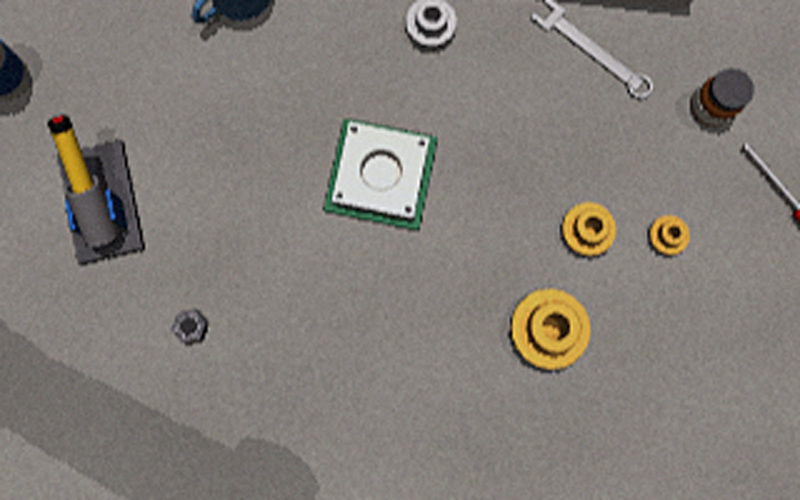

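View pics/sidec.png

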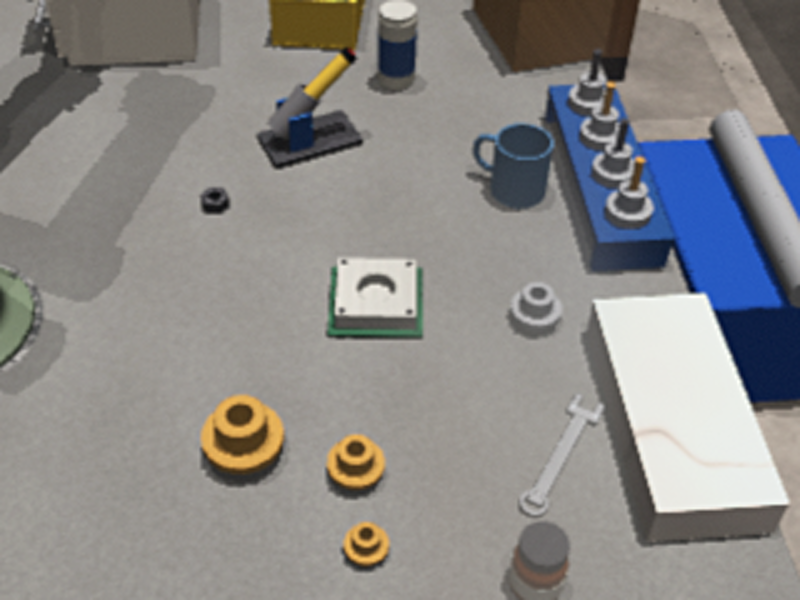

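```bash
cat > loc.py <<'E'
import cv2,numpy as np
from cell import bot
from scipy.optimize import minimize
S=8
K={c:bot.calibration(c) for c in("top","side")}
def proj(c,P):
    E=K[c]["extrinsics"];p=(P@E[:3,:3].T+E[:3,3])@K[c]["mtx"].T
    return p[:,:2]/p[:,2:]
def ray(c,uv,z):
    E=K[c]["extrinsics"];R=E[:3,:3];o=-R.T@E[:3,3]
    d=R.T@np.linalg.inv(K[c]["mtx"])@np.r_[uv,1];return o+d*(z-o[2])/d[2]
def circ(r,z,n=40):
    a=np.linspace(0,2*np.pi,n);return np.c_[r*np.cos(a),r*np.sin(a),z+0*a]
def fill(hulls,roi):
    x,y,w,h=roi;m=np.zeros((h*S,w*S),np.uint8)
    for q in hulls:
        q=((q-[x-.5,y-.5])*S).astype(np.float32)
        cv2.fillConvexPoly(m,cv2.convexHull(q).round().astype(np.int32),1)
    return m>0
def fit(masks,model,x0,steps):
    """masks: {cam:(roi,bool mask upsampled)}; model(p)-> list of 3d point sets (hulls)"""
    def cost(p):
        c=0
        for cam,(roi,m) in masks.items():
            r=fill([proj(cam,H) for H in model(p)],roi);c+=1-(r&m).sum()/(r|m).sum()
        return c/len(masks)
    sx=np.vstack([x0]+[np.array(x0)+np.eye(len(x0))[i]*s for i,s in enumerate(steps)])
    r=minimize(cost,x0,method="Nelder-Mead",options=dict(initial_simplex=sx,xatol=1e-4,fatol=1e-4))
    return r.x,r.fun
def mask(cam,im,roi,fn):
    x,y,w,h=roi;c=im[y:y+h,x:x+w].astype(np.float32)
    up=cv2.resize(c,(w*S,h*S),interpolation=cv2.INTER_CUBIC).clip(0,255).astype(np.uint8)
    m=fn(up).astype(np.uint8);n,l,st,_=cv2.connectedComponentsWithStats(m)
    k=1+np.argmax(st[1:,4]) if n>1 else 0
    m=(l==k).astype(np.uint8)
    # fill holes
    cs,_=cv2.findContours(m,cv2.RETR_EXTERNAL,cv2.CHAIN_APPROX_NONE);cv2.drawContours(m,cs,-1,1,-1)
    return roi,m>0
def yellow(u):
    h=cv2.cvtColor(u,cv2.COLOR_RGB2HSV);return (h[...,0]>10)&(h[...,0]<35)&(h[...,1]>110)&(h[...,2]>40)
def white(u): return u.min(-1)>165
def rot(P,a): c,s=np.cos(a),np.sin(a);return P@np.array([[c,s,0],[-s,c,0],[0,0,1]])
def bush(p,z=0): return [np.vstack([circ(.032,z+.016),circ(.032,z+.024),]) + [p[0],p[1],0],np.vstack([circ(.020,z+.024),circ(.02,z+.048)])+[p[0],p[1],0],np.vstack([circ(.022,z+.0),circ(.022,z+.016)])+[p[0],p[1],0]]
SQ=np.array([[-1,-1,0],[1,-1,0],[1,1,0],[-1,1,0]],float)
def nest(p): return [rot(SQ*.05,p[2])+[p[0],p[1],.032]]
def torchY(p):
    # p: floor x,y, yaw, s1 (end of yellow)
    d=np.array([np.cos(p[2]),np.sin(p[2]),1])/2**.5;f=np.array([p[0],p[1],.04])
    u=np.array([-np.sin(p[2]),np.cos(p[2]),0]);v=np.cross(d,u)
    C=circ(.012,0);C=C[:,:1]*u+C[:,1:2]*v
    return [np.vstack([f+d*.071+C,f+d*p[3]+C])]
E
python3 - <<'E'
from loc import *
T=cv2.imread("pics/top0.png")[:,:,::-1];D=cv2.imread("pics/side0.png")[:,:,::-1]
b0=ray("top",(405.2,232),.024);n0=ray("top",(322.4,208.4),.032);print(b0,n0)
def run(name,rois,fn,model,x0,st):
    ms={c:mask(c,i,rois[c],fn) for c,i in(("top",T),("side",D))}
    for sel in(("top","side"),("top",),("side",)):
        x,f=fit({c:ms[c] for c in sel},model,x0,st);print(name,sel,np.round(x,4),round(f,3))
    x,f=fit(ms,model,x0,st)
    for c,(roi,m) in ms.items():
        r=fill([proj(c,H) for H in model(x)],roi)
        vis.append(cv2.resize(np.dstack([m*255,r*255,0*m]).astype(np.uint8),(260,260)))
vis=[]
run("bush",{"top":(388,215,34,35),"side":(295,257,35,34)},yellow,bush,b0[:2],[.01,.01])
run("nest",{"top":(295,182,56,56),"side":(295,188,50,42)},white,nest,[n0[0],n0[1],0.],[.01,.01,.2])
f0=ray("top",(207,232),.05)
run("torch",{"top":(186,182,26,40),"side":(288,103,30,33)},yellow,torchY,[f0[0],f0[1],.15,.13],[.01,.01,.2,.01])
cv2.imwrite("pics/fit.png",np.hstack([np.vstack(vis[i:i+2]) for i in(0,2,4)]))
E
```

```text
[ 0.49367335 -0.25764317  0.024     ] [ 0.5365476  -0.00305926  0.032     ]
bush ('top', 'side') [ 0.4973 -0.2581] 0.054
bush ('top',) [ 0.4969 -0.2576] 0.019
bush ('side',) [ 0.4984 -0.2593] 0.048
nest ('top', 'side') [ 0.5409 -0.0015 -0.0999] 0.037
nest ('top',) [ 5.403e-01 -4.000e-04 -9.160e-02] 0.026
nest ('side',) [ 0.5412 -0.0018 -0.1071] 0.038
torch ('top', 'side') [0.4227 0.3182 0.3425 0.1393] 0.528
torch ('top',) [0.4227 0.3182 0.3425 0.1393] 0.056
torch ('side',) [0.425  0.3256 0.15   0.13  ] 1.0
```

View pics/fit.png

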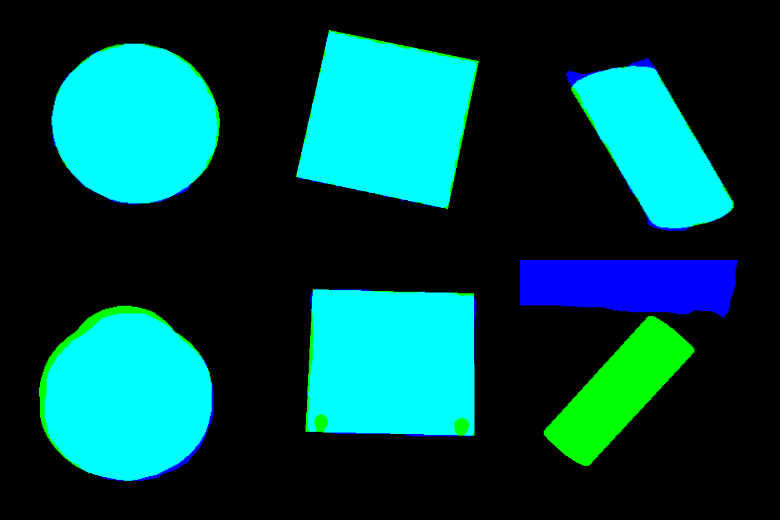

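```bash
cat > mv.py <<'E'
from loc import *
from scipy.spatial.transform import Rotation as Ro
def quat(a,x):
    """approach dir a, jaw dir x"""
    a=np.array(a,float)/np.linalg.norm(a);x=np.array(x,float);x-=a*(x@a);x/=np.linalg.norm(x)
    q=Ro.from_matrix(np.c_[x,np.cross(a,x),a]).as_quat();return q[[3,0,1,2]]
def down(t): return quat([0,0,-1],[np.cos(t),np.sin(t),0])
def snap(n):
    for c in("top","side"): cv2.imwrite(f"pics/{c}{n}.png",bot.camera(c)[:,:,::-1])
E
python3 - <<'E'
from mv import *
T=cv2.imread("pics/top0.png")[:,:,::-1];D=cv2.imread("pics/side0.png")[:,:,::-1]
mt=mask("top",T,(186,182,26,40),yellow);ms=mask("side",D,(288,110,24,28),yellow)
for sel in({"top":mt,"side":ms},{"side":ms}):
    print(fit(sel,torchY,[.423,.318,.3,.137],[.01,.01,.1,.005]))
B=np.array([.4972,-.2581])
for t in np.deg2rad([35,215]):
    print("ik",bot.solve_ik([*B,.15],down(t)))
t=min(np.deg2rad([35,215-360]),key=lambda t:abs(bot.solve_ik([*B,.15],down(t))[5]))
q=down(t)
bot.move_pose([*B,.15],q);bot.set_gripper(.65,40)
print(bot.move_linear([*B,.024],.08,until_force=8),bot.read_position(),bot.read_ft_force())
bot.set_gripper(0,50);print(bot.read_gripper_width(),bot.read_clock())
p=bot.read_position();bot.move_linear([p[0],p[1],p[2]+.015],.08)
print(bot.read_ft_force(),t);snap(1)
a=cv2.imread("pics/top1.png")[190:310,340:470];b=cv2.imread("pics/side1.png")[220:340,240:370]
cv2.imwrite("pics/g1.png",cv2.resize(np.hstack([a,b]),None,fx=3,fy=3))
E
```

```text
(array([0.42704371, 0.32124494, 0.3307427 , 0.13779284]), np.float64(0.23772721346263648))
(array([0.42575145, 0.32143867, 0.21824153, 0.14093376]), np.float64(0.09554210236653826))
ik None
ik NoneTraceback (most recent call last):
  File "<stdin>", line 9, in <module>
  File "<stdin>", line 9, in <lambda>
TypeError: 'NoneType' object is not subscriptable
```

```bash
python3 - <<'E'
from mv import *
q=np.array(bot.read_tool_rot());print(Ro.from_quat(q[[1,2,3,0]]).as_matrix().round(3), bot.read_position())
B=[.4972,-.2581]
for z in(.15,.2):
  for d in range(0,360,30): 
    r=bot.solve_ik([*B,z],down(np.deg2rad(d)));print(z,d,None if r is None else np.round(r,2))
print(bot.solve_ik([*B,.15],q))
E
```

```text
[[ 0.29  -0.    -0.957]
 [ 0.957 -0.     0.29 ]
 [-0.    -1.    -0.   ]] [0.15926543 0.5264042  0.23124149]
0.15 0 None
0.15 30 None
0.15 60 None
0.15 90 None
0.15 120 None
0.15 150 [-1.1   1.25  0.18  2.07  0.99 -3.14]
0.15 180 None
0.15 210 None
0.15 240 None
0.15 270 None
0.15 300 None
0.15 330 None
0.2 0 None
0.2 30 None
0.2 60 None
0.2 90 None
0.2 120 None
0.2 150 None
0.2 180 None
0.2 210 None
0.2 240 None
0.2 270 None
0.2 300 None
0.2 330 None
[-6.10526270e-01  4.11148448e-01 -2.86696762e-01  8.72899458e-01
 -9.61109703e-05 -3.16708921e-01]
```

```bash
sed -i 's/np.c_\[x,np.cross(a,x),a\]/np.c_[x,a,np.cross(x,a)]/' mv.py
python3 - <<'E'
from mv import *
B=np.array([.4972,-.2581])
c=[t for t in np.deg2rad([35,-145]) if bot.solve_ik([*B,.15],down(t)) is not None]
for t in c: print(t,np.round(bot.solve_ik([*B,.15],down(t)),2))
t=min(c,key=lambda t:abs(bot.solve_ik([*B,.15],down(t))[5]))
q=down(t)
bot.move_pose([*B,.15],q);bot.set_gripper(.65,40)
print(bot.move_linear([*B,.024],.08,until_force=8),bot.read_position(),bot.read_ft_force())
bot.set_gripper(0,50);print(bot.read_gripper_width(),bot.read_clock())
p=bot.read_position();bot.move_linear([p[0],p[1],p[2]+.015],.08)
print(bot.read_ft_force(),t,bot.read_clock());snap(1)
a=cv2.imread("pics/top1.png")[190:310,340:470];b=cv2.imread("pics/side1.png")[220:340,240:370]
cv2.imwrite("pics/g1.png",cv2.resize(np.hstack([a,b]),None,fx=3,fy=3))
E
```

```text
0.6108652381980153 [-0.61  0.41 -0.29  0.87  0.    0.35]
-2.530727415391778 [-0.61  0.41 -0.29  0.87  0.   -2.79]
False [ 0.49756806 -0.25836049  0.02449684] [-0.34467184 -0.64951183  1.07521939]
0.4530381317430306 5.9333
[ 0.251911    0.26788868 -3.9230073 ] 0.6108652381980153 6.2833
```

View pics/g1.png

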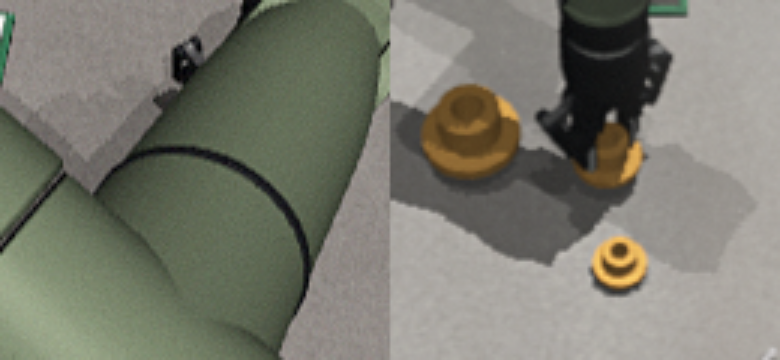

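```bash
python3 - <<'E'
from mv import *
N=np.array([.5407,-.001]);q=down(.6108652)
p=bot.read_position();bot.move_linear([p[0],p[1],.11],.15)
bot.move_pose([*N,.11],q);print(bot.read_position());snap(2)
bot.move_linear([*N,.065],.1)
print(bot.move_linear([*N,.0385],.03,until_force=10),bot.read_position(),bot.read_ft_force(),bot.read_gripper_width(),bot.read_clock())
snap(3)
E
```

```text
[ 0.54066122 -0.00195723  0.10962476]
True [ 0.54032132 -0.00092613  0.04074753] [-1.149703   -0.22309445  5.17661318] 0.45452095021207334 9.475
```

```bash
python3 - <<'E'
from mv import *
q=down(.6108652)
bot.set_gripper(.75);p=bot.read_position()
bot.move_linear([p[0],p[1],.15],.12);bot.move_pose([.40,.12,.27],q);print(bot.read_clock(),bot.read_ft_force());snap(4)
T=cv2.imread("pics/top4.png")[:,:,::-1];D=cv2.imread("pics/side4.png")[:,:,::-1]
for c,i,r in(("top",T,(295,170,60,60)),("side",D,(298,180,50,50))):
    m=mask(c,i,r,yellow);print(c,fit({c:m},lambda p:bush(p,.016),[.5407,-.001],[.01,.01]))
D0=cv2.imread("pics/side0.png")[:,:,::-1]
ms=mask("side",D0,(288,110,24,28),yellow)[1]
k=lambda im,x,y,w,h:cv2.resize(im[y:y+h,x:x+w],(390,290),interpolation=cv2.INTER_CUBIC)
A=[k(D,295,175,52,39),k(T,290,165,78,58)]
ov=D0.copy();ov=cv2.resize(ov[100:148,265:330],(390,290),interpolation=cv2.INTER_CUBIC)
T0=cv2.imread("pics/top0.png")[:,:,::-1];ot=cv2.resize(T0[180:248,180:272],(390,290),interpolation=cv2.INTER_CUBIC)
cv2.imwrite("pics/c4.png",np.vstack([np.hstack(A),np.hstack([ov,ot])])[:,:,::-1])
E
```

```text
11.8917 [-0.326401    0.16365416 -0.35928378]
top (array([ 5.40387479e-01, -2.26232870e-04]), np.float64(0.05277308009193005))
side (array([0.54183235, 0.00121962]), np.float64(0.15463550927101855))
```

View pics/c4.png

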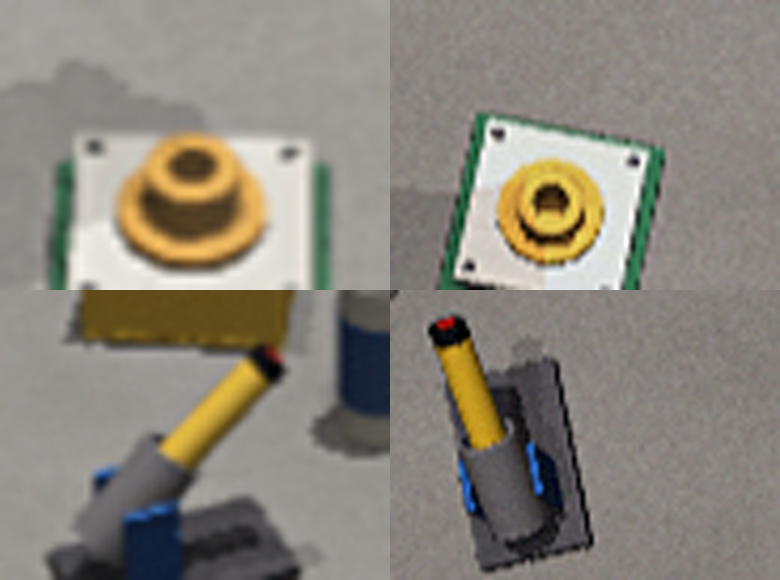

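```bash
python3 - <<'E'
from mv import *
P=[K[c]["mtx"]@K[c]["extrinsics"][:3] for c in("top","side")]
a=np.array([[193.4,188.2],[194.6,192.4],[203.4,215.2]]).T-.5;b=np.array([[310.5,110.4],[308.7,111.9],[294.7,126.2]]).T-.5
X=cv2.triangulatePoints(P[0],P[1],a,b);X=(X[:3]/X[3]).T;print(X.round(4))
for c,p in(("top",a),("side",b)): print(c,(proj(c,X)-p.T).round(1).tolist())
d=X[1]-X[2];print("dir",d/np.linalg.norm(d),np.arctan2(d[1],d[0]))
T=cv2.imread("pics/top0.png")[:,:,::-1];D=cv2.imread("pics/side0.png")[:,:,::-1]
mt=mask("top",T,(186,182,26,40),yellow);ms=mask("side",D,(288,110,24,28),yellow)
def model(p): # + mouth end free, height
    H=torchY(p[:4])[0].reshape(2,-1,3);d=np.array([np.cos(p[2]),np.sin(p[2]),1])/2**.5
    H[0]+=d*(p[4]-.071);return [H.reshape(-1,3)+[0,0,p[5]]]
best=None
for y in(.1,.2,.3):
    f0=X[2,:2]-.05*np.array([np.cos(y),np.sin(y)])
    r=fit({"top":mt,"side":ms},model,[*f0,y,.14,.071,0],[.006,.006,.1,.006,.006,.004]);print(y,r[0].round(4),round(r[1],3))
    if best is None or r[1]<best[1]: best=r
vis=[]
for c,(roi,m) in(("top",mt),("side",ms)):
    r=fill([proj(c,H) for H in model(best[0])],roi);vis.append(cv2.resize(np.dstack([m*255,r*255,0*m]).astype(np.uint8),(300,350)))
cv2.imwrite("pics/fit2.png",np.hstack(vis))
E
```

```text
[[0.5334 0.3597 0.14  ]
 [0.5249 0.3561 0.1358]
 [0.4718 0.3343 0.092 ]]
top [[-0.0, -0.3], [-0.0, -1.1], [-0.0, -1.4]]
side [[-0.2, 0.1], [-0.7, 0.2], [-0.9, 0.3]]
dir [0.73575098 0.30181373 0.60628292] 0.3892785375573646
0.1 [ 0.4248  0.3275  0.2756  0.1434  0.0699 -0.0103] 0.126
0.2 [ 0.4286  0.3246  0.3195  0.1402  0.0658 -0.0069] 0.117
0.3 [ 0.4298  0.3256  0.3156  0.1361  0.064  -0.0054] 0.117
```

View pics/fit2.png

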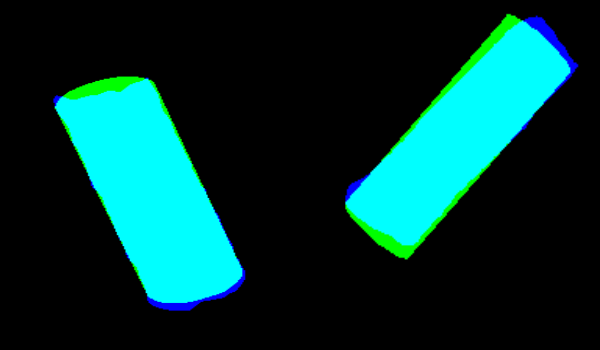

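```bash
cat > tor.py <<'E'
from mv import *
yaw=.318;F=np.array([.4290,.3250,.0345])
d=np.array([np.cos(yaw),np.sin(yaw),1])/2**.5
G=F+d*.115
def ori(y,pitch,s): # approach pitched down by pitch, heading y, jaw sign s
    a=np.array([np.cos(y)*np.cos(pitch),np.sin(y)*np.cos(pitch),-np.sin(pitch)])
    return a,quat(a,s*np.array([-np.sin(y),np.cos(y),0]))
N=np.array([.5405,-.0007])
E
python3 - <<'E'
from tor import *
print(G,bot.read_joint_positions().round(2) if hasattr(bot.read_joint_positions(),'round') else bot.read_joint_positions())
f=lambda p,q:(lambda r:None if r is None else np.round(r,2).tolist())(bot.solve_ik(list(p),q))
for s in(1,-1):
  for b in(90,75,60,45):
    a,q=ori(yaw,np.deg2rad(b),s);T=G+a*.019
    print(s,b,f(T-a*.09,q),f(T,q),f(T+d*.11,q))
    for fy in(-.4,0,.3):
      a2,q2=ori(fy,np.deg2rad(b-45),s);print("   final",fy,f(np.r_[N,.249]+a2*.019,q2))
E
```

```text
[0.50624025 0.35042527 0.11581728] [ 0.11  0.05 -0.44  1.08 -0.    1.07]
1 90 [0.49, 0.48, -0.08, 1.01, 0.0, 0.17] [0.49, 0.56, -0.19, 0.82, 0.0, 0.17] [0.47, 0.63, 0.14, 1.09, 0.0, 0.15]
   final -0.4 [0.01, -0.03, -0.97, -0.11, -0.29, 0.3]
   final 0 [-0.22, -0.08, -1.02, -0.14, 0.16, -0.16]
   final 0.3 [-0.38, -0.05, -0.96, -0.0, 0.46, -0.52]
1 75 [0.52, 0.28, -0.43, 0.61, -0.05, 0.19] [0.51, 0.42, -0.48, 0.41, -0.05, 0.18] [0.48, 0.45, -0.19, 0.67, -0.04, 0.16]
   final -0.4 [0.07, 0.07, -1.2, -0.7, -0.4, 0.25]
   final 0 [-0.26, 0.02, -1.28, -0.76, 0.22, -0.13]
   final 0.3 [-0.47, 0.03, -1.2, -0.55, 0.65, -0.45]
1 60 [0.56, 0.14, -0.76, 0.16, -0.12, 0.21] [0.54, 0.34, -0.75, -0.04, -0.11, 0.19] [0.51, 0.34, -0.49, 0.23, -0.09, 0.16]
   final -0.4 None
   final 0 None
   final 0.3 None
1 45 [0.61, 0.14, -1.06, -0.39, -0.2, 0.21] [0.57, 0.39, -0.99, -0.58, -0.17, 0.18] [0.53, 0.31, -0.75, -0.27, -0.15, 0.15]
   final -0.4 None
   final 0 None
   final 0.3 None
-1 90 [0.49, 0.48, -0.08, 1.01, 0.0, -2.97] [0.49, 0.56, -0.19, 0.82, 0.0, -2.97] [0.47, 0.63, 0.14, 1.09, 0.0, -2.99]
   final -0.4 [0.01, -0.03, -0.97, -0.11, -0.29, -2.84]
   final 0 [-0.22, -0.08, -1.02, -0.14, 0.16, 2.98]
   final 0.3 [-0.38, -0.05, -0.96, -0.0, 0.46, 2.62]
-1 75 [0.52, 0.28, -0.43, 0.61, -0.05, -2.95] [0.51, 0.42, -0.48, 0.41, -0.05, -2.96] [0.48, 0.45, -0.19, 0.67, -0.04, -2.98]
   final -0.4 [0.07, 0.07, -1.2, -0.7, -0.4, -2.89]
   final 0 [-0.26, 0.02, -1.28, -0.76, 0.22, 3.01]
   final 0.3 [-0.47, 0.03, -1.2, -0.55, 0.65, 2.69]
-1 60 [0.56, 0.14, -0.76, 0.16, -0.12, -2.93] [0.54, 0.34, -0.75, -0.04, -0.11, -2.95] [0.51, 0.34, -0.49, 0.23, -0.09, -2.98]
   final -0.4 None
   final 0 None
   final 0.3 None
-1 45 [0.61, 0.14, -1.06, -0.39, -0.2, -2.93] [0.57, 0.39, -0.99, -0.58, -0.17, -2.96] [0.53, 0.31, -0.75, -0.27, -0.15, -2.99]
   final -0.4 None
   final 0 None
   final 0.3 None
```

```bash
python3 - <<'E'
from tor import *
a,q=ori(yaw,np.pi/2,1);T=G+a*.019
bot.set_gripper(1.0)
bot.move_pose([T[0],T[1],.24],q);bot.move_linear(T.tolist(),.12,until_force=8)
print(bot.read_position(),T,bot.read_ft_force())
bot.set_gripper(0,60);print(bot.read_gripper_width(),bot.read_ft_force(),bot.read_clock());snap(5)
r=bot.move_linear((T+d*.02).tolist(),.05,until_force=25);print(r,bot.read_position(),bot.read_ft_force(),bot.read_gripper_width(),bot.read_clock())
snap(6)
im=cv2.imread("pics/side6.png")[70:170,240:360];i2=cv2.imread("pics/top6.png")[140:260,160:304]
cv2.imwrite("pics/c6.png",np.hstack([cv2.resize(im,(390,325)),cv2.resize(i2,(390,325))]))
E
```

```text
[0.50683046 0.35072108 0.09768011] [0.50624025 0.35042527 0.09681728] [ 0.79180926 -0.34399608  0.28520267]
0.2628069748406441 [-0.28220246 -2.06841856  1.99133169] 15.2833
False [0.52008965 0.35527192 0.11120484] [ 0.571591    0.11598743 -0.93696687] 0.2609776786038586 15.9333
```

View pics/c6.png

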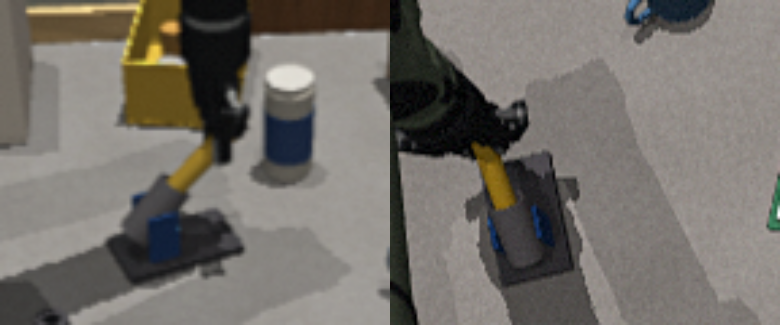

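```bash
python3 - <<'E'
from tor import *
a,q=ori(yaw,np.pi/2,1);T=G+a*.019
r=bot.move_linear((T+d*.115).tolist(),.1,until_force=25);print(r,bot.read_position(),bot.read_gripper_width(),bot.read_ft_force())
p=np.array(bot.read_position());bot.move_linear([p[0]-.05,p[1]-.03,.29],.15)
a2,q2=ori(-.2,np.pi/4,1);g=np.r_[N,.249]+a2*.019
bot.move_pose((g+[0,0,.06]).tolist(),q2);bot.move_linear(g.tolist(),.08)
bot.wait(.5);print(bot.read_position(),g,bot.read_gripper_width(),bot.read_ft_force(),bot.read_clock());snap(7)
im=cv2.imread("pics/side7.png")[90:240,240:400];i2=cv2.imread("pics/top7.png")[120:270,240:400]
cv2.imwrite("pics/c7.png",np.hstack([cv2.resize(im,(400,375)),cv2.resize(i2,(400,375))]))
E
```

```text
False [0.58276057 0.37564817 0.17748882] 0.262547179680617 [-0.62802304  0.28032821 -1.64577996]
[ 0.55370971 -0.0034076   0.23571702] [ 0.55366722 -0.00336913  0.23556497] 0.26458930200772207 [ 0.62143555 -0.04482989 -0.52992136] 20.8333
```

View pics/c7.png

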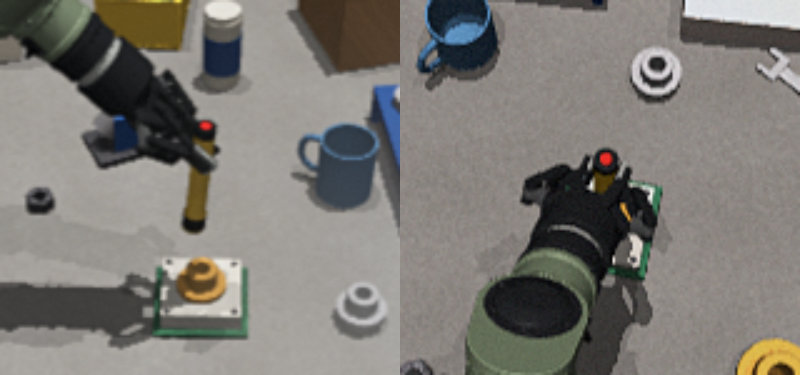

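```bash
python3 - <<'E'
from tor import *
L=np.array([*N,.134]);t=L+[0,0,.15]
for c in("top","side"): print(c,"expected lens,tail",proj(c,np.array([L,t])).round(1).tolist())
pt={}
for c,(x,y,w,h) in(("top",(300,170,45,40)),("side",(305,130,35,25))):
    im=cv2.imread(f"pics/{c}7.png")[y:y+h,x:x+w].astype(int);m=(im[...,2]>130)&(im[...,2]>2*im[...,1]+20)&(im[...,2]>2*im[...,0])
    v,u=np.nonzero(m);pt[c]=np.array([u.mean()+x,v.mean()+y]);print(c,"red",pt[c],len(u))
P=[K[c]["mtx"]@K[c]["extrinsics"][:3] for c in("top","side")]
X=cv2.triangulatePoints(P[0],P[1],pt["top"][:,None],pt["side"][:,None]);X=(X[:3]/X[3]).ravel();print("tail",X)
for l in([317.1,180.2],[317.6,179.5],[317.2,178.5]):
    E=K["side"]["extrinsics"];R=E[:3,:3];o=-R.T@E[:3,3];r=R.T@np.linalg.inv(K["side"]["mtx"])@np.r_[l,1];r/=np.linalg.norm(r)
    k=(X-o)@r;cl=o+r*k;D=np.linalg.norm(X-cl);s=max(.151**2-D*D,0)**.5
    q=cl+r*s;print(l,q.round(4),"tilt",np.degrees(np.arccos((X-q)[2]/.151)))
a=cv2.imread("pics/side7.png")[130:190,300:340];b=cv2.imread("pics/top7.png")[170:230,300:340]
cv2.imwrite("pics/c8.png",np.hstack([cv2.resize(i,(400,600),interpolation=cv2.INTER_CUBIC) for i in(a,b)]))
E
```

```text
top expected lens,tail [[322.0, 199.3], [322.4, 185.0]]
side expected lens,tail [[319.7, 180.0], [320.0, 140.3]]
top red [321.9  183.05] 20
side red [321.83333333 139.91666667] 12
tail [0.5456131  0.00100205 0.2835921 ]
[317.1, 180.2] [5.327e-01 1.000e-04 1.332e-01] tilt 4.932144943086511
[317.6, 179.5] [0.5344 0.0031 0.133 ] tilt 4.334070693352138
[317.2, 178.5] [0.5335 0.0074 0.1332] tilt 5.203031920117224
```

View pics/c8.png

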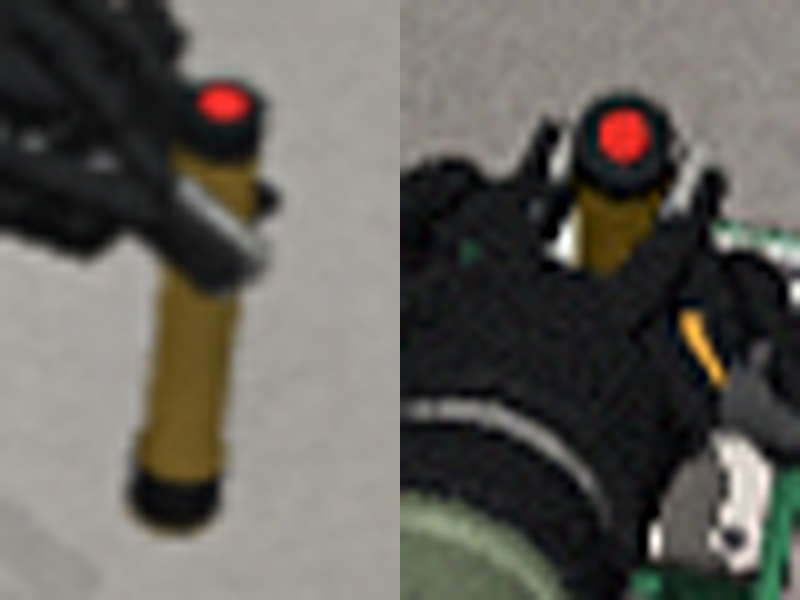

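```bash
python3 - <<'E'
from tor import *
a0,_=ori(-.2,np.pi/4,1);a2,q2=ori(-.2,np.deg2rad(40.2),1);g=np.r_[N,.249]+a2*.019-[.002,0,0]
bot.move_linear(g.tolist(),.05,rotation=q2);bot.wait(.7)
print(bot.read_position(),g,bot.read_gripper_width(),bot.read_clock());snap(9)
a=cv2.imread("pics/side9.png")[130:230,290:350];b=cv2.imread("pics/top9.png")[170:270,290:350]
cv2.imwrite("pics/c9.png",np.hstack([cv2.resize(i,(360,600),interpolation=cv2.INTER_CUBIC) for i in(a,b)]))
E
```

```text
[ 0.55271674 -0.00357783  0.23674168] [ 0.55272285 -0.00358311  0.2367363 ] 0.2648030373586219 21.925
```

View pics/c9.png

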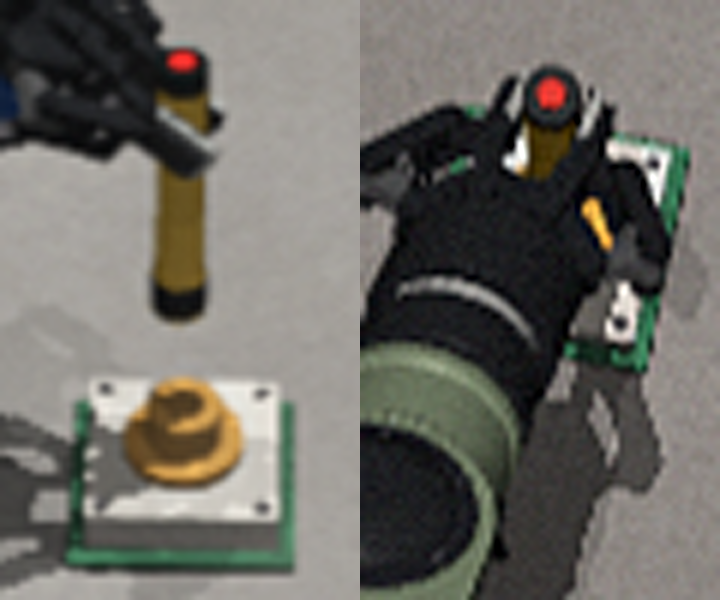

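```bash
python3 -c "
from cell import bot
import numpy as np
print(np.abs(bot.read_joint_vel()).max(),bot.read_gripper_width(),bot.read_ft_force());print(bot.close_job())"
```

```text
0.0014992665079308605 0.2608222927284492 [-0.65378553  0.75092825 -1.54840425]
the job is handed in; nothing more can be done
None
```

The job is handed in at about 22 s on the robot's clock, with the brass bushing seated and the torch held still over its bore. I have no verdict from the system.

**Bushing:** I gripped the middle-sized brass bushing by its hub and set it in the nest. The tool stopped at the height where the spigot is home, within about 0.3 mm, and then I let go. Afterwards the top camera put it within about 1 mm of the nest centre. The side camera put it about 2.5 mm off, but that fit was poor.

**Torch:** I drew it straight out of the holder and turned it lens down over the bore. The first look showed it tilted about 5° with the lens 7–8 mm off centre, so I turned it back by that amount. In the last pictures the tail (both views) and the lens (side view) lie within about 0.5 pixel (1–2 mm) of their intended spots. That puts the lens about 7 cm above the hub and clear of everything. The joints were at rest and the grip had not slipped.

**Disagreements:**
- My fit of the torch in the holder came out about 5 mm lower than the nominal geometry. I put this down to play in the tube and calibration error, and the grasp was not affected.
- The other loose things looked undisturbed in the pictures I viewed, but I did not measure their positions.

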